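# Tip the stir bars into the sample jar

## Robot

A 7-joint arm with a two-finger parallel gripper is mounted at the origin on the work surface. World frame = base frame: x ahead of the robot, y to its left, z up, the work surface at z = 0. Lengths are in m, angles in rad, forces in N, time in s.
With the tool pointing down it reaches from about 0.425 to 0.875 m from the base axis. Payload 8.4 kg.
Tool frame: the origin (TCP) lies at the very end of the fingers, on their centre line; the grasp point (between the pads) lies 19 mm behind it (pinch_z is the z of the grasp point in the tool frame, in m); z points along the fingers, y is the direction in which the jaws open and shut (so a half turn about z gives the same grasp; the last joint's range is limited). The gripper opens to 85 mm and grips with 20 to 120 N. Pads are 22 mm wide; open, the fingers measure 114 mm over their backs; the gripper's body (76 mm by 85 mm) begins 54 mm behind the grasp point. The pads swing forward as they close: fully open they stand 13 mm farther back than shut.
Start: joints at [1.123, 0.333, 0.04, 1.465, -0.013, 1.343, -0.059], TCP at [0.222, -0.611, 0.231] pointing down, gripper open.
Joint ranges: [-2.58, 2.58], [-0.38, 2.09], [-1.3, 1.39], [0.25, 2.4], [-1.5, 4.64], [0.08, 2.09], [-2.65, 2.65]. Speed limits (rad/s): [2.22, 2.22, 2.79, 2.79, 3.14, 3.14, 3.14].

## Interface

Orientations are given as a rotation vector (axis times angle).
In Python, from bench import goto, move_l, move_joints, gripper_open, close, pause, solve_ik, capture, MotionError, hand_in, read_time, read_joints, read_joint_vel, read_joint_efforts, read_position, read_eef_rot, read_contact_force, read_ft_torque, read_width, pinch_z gives the robot as it stands. The module is installed in compiled form; this text tells all that it offers. Calls block until the motion is done:
- goto(position, orientation): joint-space move of the TCP to a pose.
- move_l(position, max_speed=0.15, rotation=None, contact_N=None): straight line of the TCP; rotation=None keeps the orientation; max_speed is the mean speed in m/s. With contact_N (N) it stops when the force on the tool has changed by that much, and returns True; else False.
- move_joints(angles): joint-space move.
- gripper_open() and close(effort=None): open the fingers fully, or close them until they stop; effort is the grip in N (None keeps the last).
- pause(seconds).
- solve_ik(position, orientation): joint angles nearest the present ones, or None.
- capture(name): name is "scene" or "side" or "wrist"; returns a dict with "color" (420x560x3 uint8, red, green, blue), "K" (3x3 intrinsics, pixels), "extrinsics" (4x4, takes a point from camera to world coordinates); the wrist camera has in their place "mount" (4x4, takes a point from camera to tool coordinates, whose origin is the TCP and whose axes are the flange's). Camera axes: x right, y down, z forward; pixel columns grow to the right and rows downward; lengths in m; the calibration is good to about 2 mm. A picture is of the moment at which its call begins: read the wrist's pose just before it. There is no depth.
A pose or a line that the arm cannot do raises MotionError and nothing moves.
- hand_in(): hands the job in, once; it reports no verdict.
Readings, each from a call of its own:
- read_time(): time.
- read_joints(): joint angles.
- read_joint_vel(): joint speeds.
- read_joint_efforts(): joint torques, N m.
- read_position(): TCP position.
- read_eef_rot(): TCP orientation.
- read_contact_force(): force on the tool from outside, world axes, zero at the start.
- read_ft_torque(): the same for the moment, N m.
- read_width(): finger opening in m.
Only numpy, scipy, OpenCV 4.12 (cv2) and the standard library are available. Lean on these libraries where they do the work, as an engineer would, in place of code of your own. Each camera call takes 0.05 s, during which the arm holds its last target. There are 200 camera calls.

## Task

Pick up the small steel chute by its grip, bring it to the open narrow-necked sample jar and tip it so that both stir bars slide out into the jar, without touching the bars with the fingers. Leave the jar standing where it is, then set the empty chute back on the desk on its feet and only then let go of it.

Things in the scene. Friction and masses are not known exactly. Their poses are not given: they have to be found in the camera images.
- chute_grip (a point): Centre of the chute's black upright grip (24 x 24 x 50 mm), 75 mm above the desk when it stands; strap below at 48 mm. Steel trough, 36 wide, 165 long, on two 62 mm wide feet. Axes: z up, -x to the open lip; lip edge at x -94, z -46 mm, back wall at x +71. Floor rises 8 deg to the lip, so bars stay in while upright; tipping the lip 40 to 50 deg down empties it. 220 g.
- jar_mouth (a point): Centre of the open sample jar's round mouth, at the rim, 92 mm above the desk; z up. White, loose, 450 g; body 72 mm wide, neck 62 outside, 54 inside, inner floor 84 mm below the rim. Beside it, not to be used: a like jar with a black cap (90 mm tall) and a low wide beaker (55 mm tall, 84 wide).
- stirbar_a: White stir bar, one of two alike: round-ended rod 28 mm long, 12 mm thick, 12 g, slippery. Origin at its middle, x along the rod. It starts lying lengthwise in the chute's trough near the back wall.
- stirbar_b: White stir bar, one of two alike: round-ended rod 28 mm long, 12 mm thick, 12 g, slippery. Origin at its middle, x along the rod. It starts lying lengthwise in the chute's trough near the back wall.
Mind the look-alikes: they are no part of the job. What is meant by the part that bears chute_grip is not brown or green, and is the smaller of those in its own colour.

How it is judged:
By the outcome, as a careful person would: the job done as asked, in the order asked, and still so for the second after the job is handed in, with the robot touching nothing.
It also fails if it takes over 54 s, if anything falls off the work surface, if the arm or the gripper's body presses on something with over 40 N, if the wrist force passes 120 N, or if a joint passes its speed limit or range.

## Working session

There is one attempt and no reset: what is moved stays moved. The work goes in short steps, each a Python script; the robot and the scene stay as the last script left them, time stands still between calls to the robot, and variables do not carry over. Pictures are saved under pics/ and viewed, about 8 in all and at most 12, crops included, and the job is handed in when it is done.

```bash
mkdir -p pics; python3 - <<'E'
from bench import *
import cv2,numpy as np
for n in("scene","side"):
    c=capture(n);cv2.imwrite(f"pics/{n}0.png",c["color"][:,:,::-1]);print(n,c["K"].tolist(),np.round(c["extrinsics"],4).tolist())
c=capture("wrist");print(np.round(c["mount"],4).tolist(),c["K"].tolist());cv2.imwrite("pics/w0.png",c["color"][:,:,::-1])
print(read_time(),read_eef_rot(),read_position(),pinch_z)
E
```

```text
scene [[382.00301237887953, 0.0, 286.53315468327827], [0.0, 382.00301237887953, 208.57104599012376], [0.0, 0.0, 1.0]] [[-0.6, 0.6567, -0.4569, 0.8497], [0.8, 0.4959, -0.3378, 0.2524], [0.0047, -0.5682, -0.8229, 0.7113], [0.0, 0.0, 0.0, 1.0]]
side [[479.7784289547695, 0.0, 279.60175946804475], [0.0, 479.7784289547695, 218.92989631793898], [0.0, 0.0, 1.0]] [[-0.9894, -0.1166, 0.0859, 0.4062], [-0.1435, 0.7064, -0.6932, 0.6397], [0.0201, -0.6982, -0.7156, 0.7626], [0.0, 0.0, 0.0, 1.0]]
[[0.0009, -0.9596, -0.2814, 0.0723], [1.0, 0.0008, 0.0003, 0.001], [-0.0, -0.2814, 0.9596, -0.1428], [0.0, 0.0, 0.0, 1.0]] [[306.0744431824708, 0.0, 276.861981488281], [0.0, 306.0744431824708, 207.80269568657872], [0.0, 0.0, 1.0]]
0.15 [-3.09276135e+00 -5.44958143e-01  4.59878605e-04] [ 0.22203923 -0.61053328  0.23064224] -0.0187
```

View pics/scene0.png

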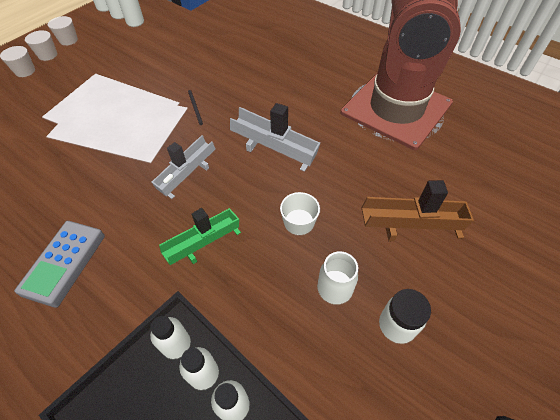

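View pics/side0.png

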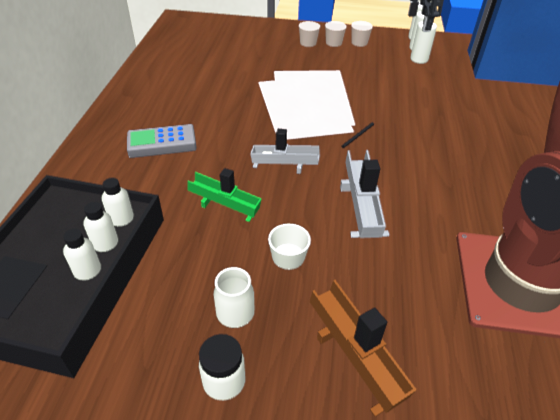

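Both views show the small steel chute (scene grip ≈(177,155), side ≈(281,140)) with bars at its left end. The open jar is at scene ≈(341,268), side ≈(234,285). I'll enlarge these for better pixel positions.

```bash
python3 - <<'E'
import cv2,numpy as np
s=cv2.imread("pics/scene0.png");d=cv2.imread("pics/side0.png")
def cr(im,x,y,w=80,h=60,f=5): return cv2.resize(im[y:y+h,x:x+w],(w*f,h*f),interpolation=cv2.INTER_CUBIC)
a=np.vstack([np.hstack([cr(s,143,135),cr(d,245,120)]),np.hstack([cr(s,300,245),cr(d,195,260)])])
cv2.imwrite("pics/crop0.png",a)
E
```

```text
(no output)
```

View pics/crop0.png

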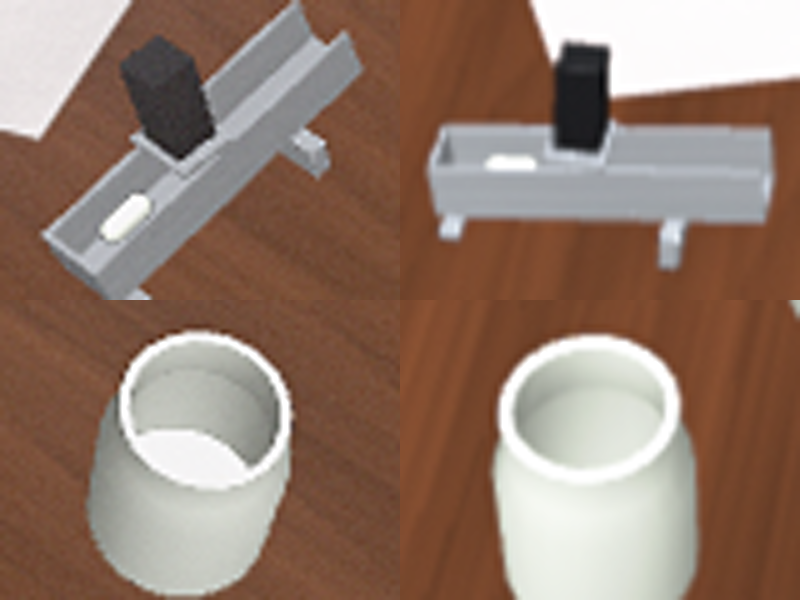

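```bash
cat > h.py <<'E'
from bench import *
import cv2,numpy as np
from scipy.spatial.transform import Rotation as R
S=lambda v:np.asarray(v,float)
def P(K,E): return S(K)@np.linalg.inv(E)[:3]
def tri(Ps,px):
    A=np.vstack([np.array([u*p[2]-p[0],v*p[2]-p[1]]) for p,(u,v) in zip(Ps,px)])
    X=np.linalg.svd(A)[2][3];X=X[:3]/X[3]
    return X,[np.round((p@np.r_[X,1])[:2]/(p@np.r_[X,1])[2]-q,1).tolist() for p,q in zip(Ps,px)]
E
python3 - <<'E'
from h import *
Ps=[P(c["K"],c["extrinsics"]) for c in (capture("scene"),capture("side"))]
for n,a,b in [("grip",(176.4,154.4),(281.2,139.4)),("jar",(341.2,267.2),(233,282)),("back+",(162.4,191),(251,154)),("back-",(152,182),(253.4,145)),("lip+",(215,148),(319.2,154.4)),("lip-",(202,135.6),(319,145.6))]:
    print(n,*tri(Ps,[a,b]))
E
```

```text
grip [ 0.52415086 -0.29921038  0.06832857] [[0.1, 0.2], [0.1, -0.1]]
jar [0.54565229 0.15074285 0.08698735] [[-0.1, -0.5], [-0.2, 0.2]]
back+ [ 0.59709577 -0.28326298  0.02496683] [[-0.2, -0.9], [-0.3, 0.4]]
back- [ 0.59642776 -0.31611603  0.02926596] [[-0.0, -0.1], [-0.0, 0.1]]
lip+ [ 0.43250142 -0.2735437   0.04626466] [[-0.9, -4.9], [-1.7, 2.7]]
lip- [ 0.43298895 -0.31247952  0.05023607] [[-0.1, -0.6], [-0.2, 0.3]]
```

```bash
cat >> h.py <<'E'
YAW=np.deg2rad(-1.3); J=S([0.546,0.151,0.092])
def chuteR(yaw,t): # t = lip-down tilt
    return R.from_euler('z',yaw)*R.from_euler('y',-t)
def toolrot(yaw,t,mode):
    T={'x+':[[0,1,0],[1,0,0],[0,0,-1]],'x-':[[0,-1,0],[-1,0,0],[0,0,-1]],'y+':[[-1,0,0],[0,1,0],[0,0,-1]],'y-':[[1,0,0],[0,-1,0],[0,0,-1]]}[mode]
    return chuteR(yaw,t)*R.from_matrix(np.array(T,float).T)   # rows: tool x,y,z in chute frame
def tcp(grip,yaw,t,mode,up=0.004):
    "TCP pose with the grasp point 'up' above grip centre"
    r=toolrot(yaw,t,mode)
    return S(grip)+chuteR(yaw,t).apply([0,0,up])-r.apply([0,0,pinch_z]) , r.as_rotvec()
def grip_for_lip(lip,yaw,t): return S(lip)-chuteR(yaw,t).apply([-.094,0,-.046])
E
python3 - <<'E'
from h import *
d=lambda a:np.deg2rad(a)
for m in('x+','x-','y+','y-'):
  for yw in (0,15):
    for n,p in [("pre",tcp([.524,-.299,.2],YAW,0,m)),("pick",tcp([.524,-.299,.075],YAW,0,m))]+[("t%d"%t,tcp(grip_for_lip(J,YAW+d(yw),d(t)),YAW+d(yw),d(t),m)) for t in (8,30,47)]:
        q=solve_ik(*p); print(m,yw,n,None if q is None else np.round(q,2))
E
```

```text
x+ 0 pre [ 0.74  0.29 -0.35  1.63  0.1   1.24  0.34]
x+ 0 pick [ 0.74  0.41 -0.36  1.75  0.17  1.01  0.29]
x+ 0 t8 [ 0.44  0.49 -0.98  1.67  0.53  1.11 -0.71]
x+ 0 t30 [ 0.51  0.13 -0.99  2.02  0.57  0.65 -0.86]
x+ 0 t47 [ 0.77 -0.14 -1.24  2.27  0.95  0.32 -1.37]
x+ 15 pre [ 0.74  0.29 -0.35  1.63  0.1   1.24  0.34]
x+ 15 pick [ 0.74  0.41 -0.36  1.75  0.17  1.01  0.29]
x+ 15 t8 [ 0.42  0.5  -0.99  1.66  0.5   1.1  -0.45]
x+ 15 t30 [ 0.51  0.1  -0.91  2.03  0.28  0.55 -0.34]
x+ 15 t47 [ 0.96 -0.23 -1.23  2.3  -0.96  0.16  0.77]
x- 0 pre [-0.46  0.51  1.22  1.69 -0.5   1.3  -2.3 ]
x- 0 pick [-0.42  0.73  1.21  1.81 -0.75  1.16 -2.12]
x- 0 t8 [ 0.5   0.54 -1.09  1.66  0.61  1.15  2.38]
x- 0 t30 [ 0.61  0.15 -1.1   2.01  0.62  0.67  2.25]
x- 0 t47 [-0.42 -0.09 -0.15  2.31  1.14  0.45  1.61]
x- 15 pre [-0.46  0.51  1.22  1.69 -0.5   1.3  -2.3 ]
x- 15 pick [-0.42  0.73  1.21  1.81 -0.75  1.16 -2.12]
x- 15 t8 [ 0.48  0.55 -1.09  1.66  0.58  1.13  2.64]
x- 15 t30 None
x- 15 t47 [ 0.95 -0.23 -1.22  2.3  -0.93  0.16 -2.39]
y+ 0 pre [ 0.87  0.31 -0.51  1.62  0.16  1.25  1.87]
y+ 0 pick [ 0.86
[... 261 characters left out ...]
[ 0.86  0.44 -0.52  1.74  0.25  1.03  1.81]
y+ 15 t8 [ 0.37  0.47 -0.91  1.66  0.45  1.08  1.15]
y+ 15 t30 [ 0.72  0.14 -1.14  2.03  0.38  0.56  1.16]
y+ 15 t47 [ 0.09 -0.12 -0.48  2.32  0.54  0.13  0.89]
y- 0 pre [ 0.59  0.28 -0.17  1.64  0.05  1.23 -1.19]
y- 0 pick [ 0.58  0.39 -0.16  1.76  0.07  1.   -1.21]
y- 0 t8 [ 0.34  0.44 -0.85  1.67  0.44  1.08 -2.22]
y- 0 t30 [ 0.75  0.21 -1.27  2.01  0.72  0.71 -2.53]
y- 0 t47 None
y- 15 pre [ 0.59  0.28 -0.17  1.64  0.05  1.23 -1.19]
y- 15 pick [ 0.58  0.39 -0.16  1.76  0.07  1.   -1.21]
y- 15 t8 [ 0.35  0.45 -0.88  1.66  0.43  1.07 -1.98]
y- 15 t30 [ 0.47  0.09 -0.87  2.03  0.27  0.54 -1.9 ]
y- 15 t47 [ 1.05 -0.28 -1.29  2.3  -1.15  0.21 -0.62]
```

```bash
python3 - <<'E'
from h import *
d=np.deg2rad
L=S([[-2.58,2.58],[-.38,2.09],[-1.3,1.39],[.25,2.4],[-1.5,4.64],[.08,2.09],[-2.65,2.65]])
for m in('x+','x-','y+','y-'):
  for yw in (-120,-90,-60,-30,60,90,180):
    o=[]
    for t in (8,30,48):
        q=solve_ik(*tcp(grip_for_lip(J,d(yw),d(t)),d(yw),d(t),m)); o.append(None if q is None else np.round(q,2).tolist())
    mar=[None if q is None else round(min(np.min(S(q)-L[:,0]),np.min(L[:,1]-q)),2) for q in o]
    print(m,yw,mar,o[2])
E
```

```text
x+ -120 [np.float64(0.03), np.float64(0.31), np.float64(0.31)] [-1.14, 0.88, 1.01, 1.4, -0.07, 1.78, -2.21]
x+ -90 [np.float64(0.43), np.float64(0.51), np.float64(0.01)] [-0.02, 0.69, -0.94, 1.56, 0.98, 1.94, -2.64]
x+ -60 [np.float64(0.39), np.float64(0.55), np.float64(0.51)] [-0.96, 0.3, 0.23, 1.89, 0.79, 1.29, -2.14]
x+ -30 [np.float64(0.33), np.float64(0.32), np.float64(0.25)] [-0.61, 0.08, -0.15, 2.15, 1.07, 0.96, -1.95]
x+ 60 [np.float64(0.36), np.float64(0.45), np.float64(0.26)] [0.37, 0.09, -0.37, 2.14, -1.09, 0.78, 1.82]
x+ 90 [np.float64(0.32), np.float64(0.57), np.float64(0.53)] [0.49, 0.33, -0.5, 1.87, -0.77, 1.13, 1.98]
x+ 180 [np.float64(0.12), np.float64(0.2), np.float64(0.02)] [0.31, 1.0, -1.11, 1.18, 0.3, 2.07, 2.36]
x- -120 [np.float64(0.4), np.float64(0.36), np.float64(0.01)] [-0.07, 0.78, -0.78, 1.33, 0.7, 2.08, 0.19]
x- -90 [np.float64(0.43), np.float64(0.4), np.float64(0.15)] [-0.02, 0.69, -0.94, 1.56, 0.98, 1.94, 0.5]
x- -60 [np.float64(0.21), np.float64(0.21), np.float64(0.39)] [-0.01, 0.45, -0.91, 1.85, 1.09, 1.57, 0.82]
x- -30 [np.float64(0.21), np.float64(0
[... 1062 characters left out ...]
06, 2.01, -2.11]
y- -120 [np.float64(0.21), np.float64(0.2), np.float64(0.03)] [-0.1, 0.76, -0.72, 1.33, 0.67, 2.06, 1.79]
y- -90 [np.float64(0.15), np.float64(0.2), np.float64(0.07)] [0.07, 0.78, -1.1, 1.56, 1.06, 2.02, 2.02]
y- -60 [np.float64(0.15), np.float64(0.02), np.float64(0.2)] [0.12, 0.54, -1.1, 1.84, 1.17, 1.67, 2.36]
y- -30 [np.float64(0.47), np.float64(0.01), None] None
y- 60 [np.float64(0.32), np.float64(0.45), np.float64(0.27)] [0.65, 0.11, -0.67, 2.13, -1.05, 0.75, 0.23]
y- 90 [np.float64(0.3), np.float64(0.5), np.float64(0.54)] [0.62, 0.36, -0.66, 1.86, -0.71, 1.1, 0.37]
y- 180 [np.float64(0.29), np.float64(0.36), np.float64(0.06)] [0.19, 0.86, -0.79, 1.19, 0.14, 2.03, 0.96]
```

```bash
python3 - <<'E'
from h import *
goto(*tcp([.524,-.299,.16],YAW,0,'x+'))
p,r=read_position(),read_eef_rot()
c=capture("wrist")
T=np.eye(4);T[:3,:3]=R.from_rotvec(r).as_matrix();T[:3,3]=p
E=T@c["mount"];M=P(c["K"],E);np.save("w1.npy",M)
im=c["color"][:,:,::-1].copy()
# project model at estimate
C=chuteR(YAW,0)
for g in ([.524,-.299,.075],):
  for q in [(sx*.012,sy*.012,sz*.025) for sx in(-1,1) for sy in(-1,1) for sz in(-1,1)]+[(-.094,s*.018,-.046) for s in(-1,1)]:
    u=M@np.r_[S(g)+C.apply(q),1];u=u[:2]/u[2];print(q,np.round(u,1));
    cv2.circle(im,tuple(int(x) for x in u),2,(0,0,255),-1)
cv2.imwrite("pics/w1.png",cv2.resize(im,(784,588),interpolation=cv2.INTER_CUBIC));print(read_time(),p)
E
```

```text
(-0.012, -0.012, -0.025) [262.  220.4]
(-0.012, -0.012, 0.025) [258.5 244.6]
(-0.012, 0.012, -0.025) [261.5 191.9]
(-0.012, 0.012, 0.025) [257.8 210.1]
(0.012, -0.012, -0.025) [291.2 220.3]
(0.012, -0.012, 0.025) [294.6 244.5]
(0.012, 0.012, -0.025) [291.5 191.8]
(0.012, 0.012, 0.025) [295.1 209.9]
(-0.094, -0.018, -0.046) [171.3 219.4]
(-0.094, 0.018, -0.046) [167.1 179.7]
1.925 [ 0.52315251 -0.30115147  0.14552216]
```

View pics/w1.png

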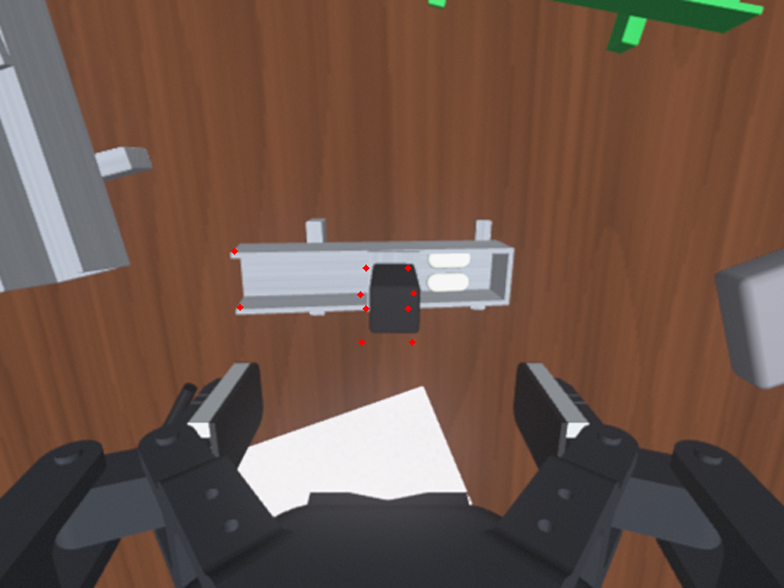

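The wrist view shows the chute and both bars near the back wall. The grip top is at (395,310) in the enlarged picture, about 5 px right of and 6 px above my projection. So the grip is about (0.5275,-0.295) with yaw ≈ 0. I'll grasp and lift.

```bash
sed -i 's/^YAW=.*-1.3); /YAW=0.0; G=S([.5275,-.295,.075]); /' h.py; python3 - <<'E'
from h import *
p,r=tcp(G+[0,0,.03],YAW,0,'x+');move_l(p,0.1,rotation=r)
p,r=tcp(G,YAW,0,'x+');print(move_l(p,0.06,contact_N=8),read_position()-p)
close(60);print(read_width(),read_contact_force())
move_l(p+[0,0,.03],0.06);pause(.2)
print(read_width(),read_contact_force(),read_ft_torque())
for n in("scene","side"): cv2.imwrite(f"pics/{n}1.png",capture(n)["color"][:,:,::-1])
s=cv2.imread("pics/scene1.png")[100:240,90:280];d=cv2.imread("pics/side1.png")[60:200,200:390]
cv2.imwrite("pics/l1.png",cv2.resize(np.hstack([s,d]),None,fx=2.1,fy=2.1));print(read_time())
E
```

```text
False [ 2.33800875e-05  3.72565451e-05 -8.81108101e-05]
0.02342129166766692 [-0.50408927 -0.26121024  3.88736843]
0.023688257844911572 [ 0.47706241  0.17182626 -3.08658647] [ 0.0344791   0.03845276 -0.02958219]
4.8167
```

View pics/l1.png

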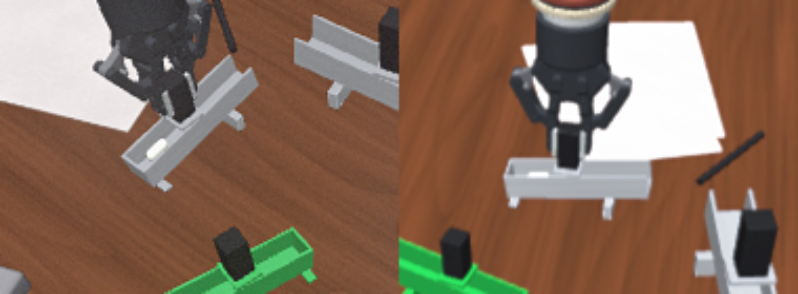

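```bash
python3 - <<'E'
from h import *
d=np.deg2rad
p,r=tcp(G+[0,0,.145],0,0,'x+');move_l(p,0.12,rotation=r)
lip=J+[0,0,.03];y=d(-60)
g=grip_for_lip(lip,y,d(4))
p,r=tcp([g[0],g[1],.22],y,0,'x+');move_l(p,0.15,rotation=r)
p,r=tcp(g,y,d(4),'x+');move_l(p,0.1,rotation=r);pause(.2)
print(read_time(),np.round(read_joints(),2),read_width())
C=chuteR(y,d(4));o=[]
for n,(x,yy) in {"scene":(250,160),"side":(180,170)}.items():
    c=capture(n);M=P(c["K"],c["extrinsics"]);im=c["color"][:,:,::-1].copy();cv2.imwrite(f"pics/{n}2.png",im)
    cam=c["extrinsics"]
    cc=cv2.resize(im[yy:yy+160,x:x+130],None,fx=3,fy=3,interpolation=cv2.INTER_CUBIC)
    for X in [g+C.apply([-.094,s*.018,-.046]) for s in(-1,1)]+[J]:
        u=M@np.r_[X,1];u=u[:2]/u[2];print(n,np.round(u,1));cv2.circle(cc,tuple(int(v) for v in (u-[x,yy]+.5)*3),2,(0,0,255),-1)
    o.append(cc)
cv2.imwrite("pics/j2.png",np.hstack(o))
E
```

```text
9.3667 [ 0.15  0.29 -0.46  1.7   0.21  1.17 -1.42] 0.023458946476507016
scene [344.  248.8]
scene [343.2 267.4]
scene [341.5 265.7]
side [241.7 266.8]
side [221.3 272.8]
side [232.4 280.6]
```

View pics/j2.png

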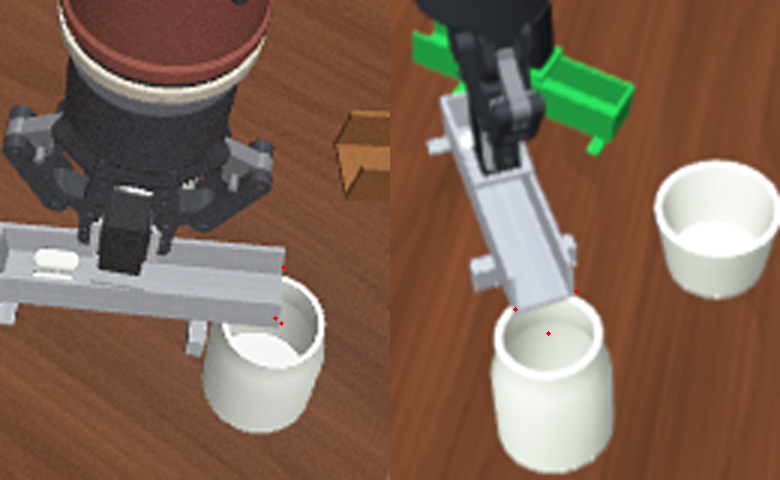

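Lip corners match my projection within about 1 px: scene (343.7,268.7), side (222,273) and (241.7,267). The bars are still in. The jar centre is about 3 mm further +y. Now I'll tip it.

```bash
sed -i 's/J=S(.*/J=S([0.547,0.154,0.092])/' h.py; python3 - <<'E'
from h import *
d=np.deg2rad;y=d(-60)
for t,h in [(8,.012),(14,.008),(20,.005),(27,.002),(34,0),(41,-.002),(48,-.003)]:
    p,r=tcp(grip_for_lip(J+[0,0,h],y,d(t)),y,d(t),'x+')
    hit=move_l(p,0.05,rotation=r,contact_N=8)
    print(t,hit,np.round(read_contact_force(),1),round(float(read_width()),4),np.round(read_joints(),2))
    if hit: break
pause(.6);print(read_time(),read_contact_force())
o=[]
for n,(x,yy) in {"scene":(250,160),"side":(180,170)}.items():
    im=capture(n)["color"][:,:,::-1];cv2.imwrite(f"pics/{n}3.png",im)
    o.append(cv2.resize(im[yy:yy+160,x:x+130],None,fx=3,fy=3,interpolation=cv2.INTER_CUBIC))
cv2.imwrite("pics/j3.png",np.hstack(o))
E
```

```text
8 False [ 0.6 -0.6 -3.3] 0.0232 [ 0.1   0.29 -0.45  1.73  0.29  1.14 -1.5 ]
14 False [ 0.4 -0.9 -2.9] 0.0236 [ 0.03  0.27 -0.45  1.76  0.39  1.14 -1.62]
20 False [ 0.5 -0.5 -2.3] 0.023 [-0.04  0.25 -0.45  1.79  0.5   1.16 -1.74]
27 False [-0.3 -0.9 -4.2] 0.0235 [-0.12  0.26 -0.46  1.81  0.63  1.2  -1.88]
34 False [-1.2  0.1 -3.7] 0.0236 [-0.2   0.27 -0.46  1.83  0.75  1.26 -2.01]
41 False [ 0.6  0.1 -2.5] 0.0234 [-0.29  0.3  -0.46  1.85  0.85  1.34 -2.14]
48 False [-0.6 -1.  -2.6] 0.0234 [-0.37  0.34 -0.46  1.86  0.95  1.43 -2.25]
12.55 [ 0.32802172 -0.52550925 -1.98406986]
```

View pics/j3.png

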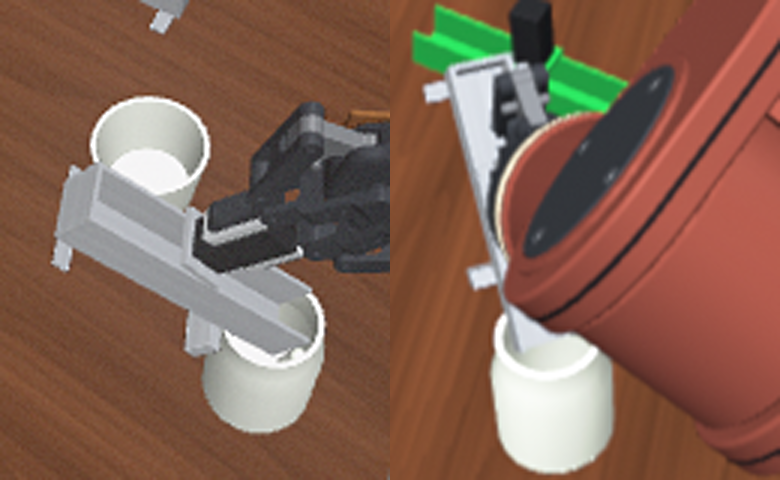

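The jar hasn't moved, the lip is inside its mouth, and something white is visible inside near (293,353). I'll raise the chute, level it and check that both bars went in.

```bash
python3 - <<'E'
from h import *
d=np.deg2rad;y=d(-60)
p,r=tcp(grip_for_lip(J+[0,0,.045],y,d(48)),y,d(48),'x+');print(move_l(p,0.06,contact_N=12))
for t in (36,24,12,0):
    p,r=tcp(grip_for_lip(J+[0,0,.06],y,d(t)),y,d(t),'x+');move_l(p,0.08,rotation=r)
q=grip_for_lip(J,y,0);p,r=tcp([q[0]-.0,q[1]-.11,.22],y,0,'x+');move_l(p,0.15,rotation=r);pause(.2)
print(read_time(),read_width(),read_contact_force(),np.round(read_joints(),2))
o=[]
for n,(x,yy) in {"scene":(190,140),"side":(190,120)}.items():
    im=capture(n)["color"][:,:,::-1];cv2.imwrite(f"pics/{n}4.png",im)
    o.append(cv2.resize(im[yy:yy+190,x:x+185],None,fx=2.15,fy=2.15,interpolation=cv2.INTER_CUBIC))
cv2.imwrite("pics/j4.png",np.hstack(o))
E
```

```text
False
16.3083 0.02365342421557945 [-0.43187782 -0.78842253 -3.57821385] [ 0.28  0.26 -0.35  1.62  0.09  1.27 -1.13]
```

View pics/j4.png

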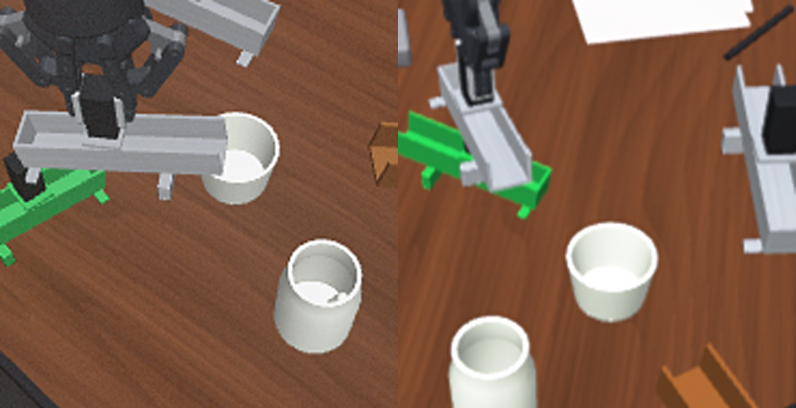

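The trough looks empty, the jar stands in place with white shapes inside at about (335,297), and nothing is loose on the desk. I'll set the chute back at its old place.

```bash
python3 - <<'E'
from h import *
p,r=tcp(G+[0,0,.145],0,0,'x+');move_l(p,0.18,rotation=r)
move_l(p-[0,0,.13],0.12);pause(.2)
print(move_l(p-[0,0,.148],0.02,contact_N=2.5),read_position(),read_contact_force(),tcp(G,0,0,'x+')[0][2])
pause(.2);f=read_contact_force();print(f)
cv2.imwrite("pics/side5.png",capture("side")["color"][:,:,::-1])
gripper_open();pause(.3);q=read_position()
move_l(q+[0,0,.12],0.1);print(read_time(),read_width())
# view over the jar: jar ~ on the wrist camera's axis
r=R.from_rotvec(r);c=capture("wrist");m=c["mount"]
tp=J+[0,0,.20];ax=r.apply(m[:3,2]);cam=J-[0,0,.05]-ax*.30
tp=cam-r.apply(m[:3,3]);print(tp)
p0=read_position();move_l([p0[0],p0[1],tp[2]],.2);move_l(tp,0.25);pause(.1)
w=capture("wrist")["color"][:,:,::-1];s=capture("scene")["color"][:,:,::-1]
cv2.imwrite("pics/f6.png",np.hstack([cv2.resize(w[110:310,180:380],(400,400),interpolation=cv2.INTER_CUBIC),cv2.resize(s[80:280,120:320],(400,400),interpolation=cv2.INTER_CUBIC)]));print(read_time())
E
```

```text
True [ 0.52731398 -0.29490927  0.06063998] [-0.78306549  0.84621446  5.8919506 ] 0.06029999999999999
[-0.65482275  0.74216908  5.71458871]
22.6917 0.0852374955966369
[0.54588267 0.16759458 0.18698732]
25.1917
```

View pics/f6.png

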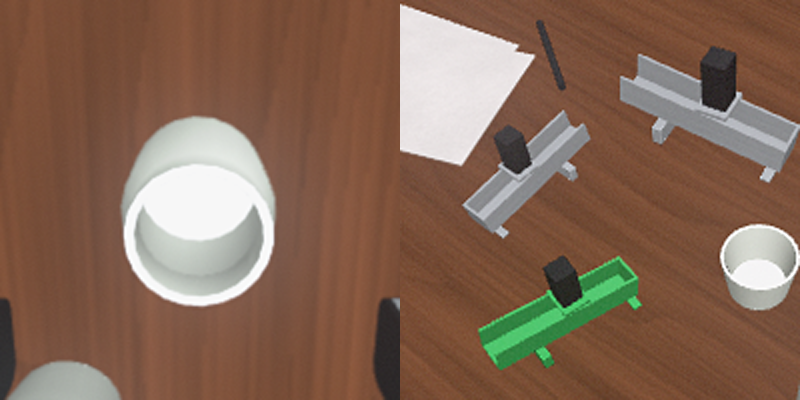

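The chute stands empty on its feet at its old place. The jar interior is too bright to tell the bars apart, so I'll enhance the contrast and look again.

```bash
python3 - <<'E'
from h import *
p=read_position();w1=capture("wrist")["color"][:,:,::-1]
move_l(p+[0,.0,.10],.2)
s0=capture("scene")["color"][:,:,::-1]
p2=p+S([0,-.04,-.0]);move_l(p2,.2);w2=capture("wrist")["color"][:,:,::-1]
goto([.45,-.15,.35],read_eef_rot());s=capture("scene")["color"][:,:,::-1];d=capture("side")["color"][:,:,::-1]
def e(i): 
    i=i.astype(float);return (255*np.clip((i-190)/65,0,1)**2.5).astype(np.uint8)
def z(i,x,y,w=90): return cv2.resize(e(i[y:y+w,x:x+w]),(400,300),interpolation=cv2.INTER_CUBIC)
cv2.imwrite("pics/f7.png",np.vstack([np.hstack([z(w1,235,165,95),z(w2,200,110,160)]),np.hstack([z(s,315,245,55),z(d,205,260,55)])]))
print(w1[195:225:5,250:310:10,1],read_time())
cv2.imwrite("pics/full.png",np.hstack([s,d]))
E
```

```text
[[196 203 248 247 248 229]
 [201 247 247 247 247 248]
 [214 247 247 247 247 247]
 [247 247 247 247 247 247]
 [212 247 247 247 247 247]
 [181 247 247 247 247 248]] 28.05
```

View pics/f7.png

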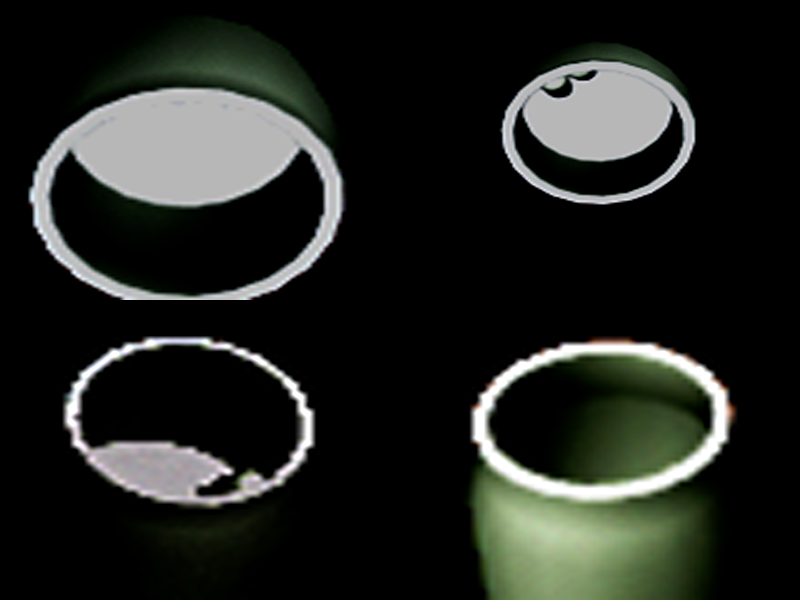

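The second wrist view reveals two bar ends with shadows at the far wall. I'll take one more look from further -y to confirm there are two.

```bash
python3 - <<'E'
from h import *
p=S([0.546,0.085,.21]);r=read_eef_rot()
goto(p,r);M=None
P0,r0=read_position(),read_eef_rot();c=capture("wrist")
T=np.eye(4);T[:3,:3]=R.from_rotvec(r0).as_matrix();T[:3,3]=P0
u=P(c["K"],T@c["mount"])@np.r_[J-[0,0,.04],1];u=(u[:2]/u[2]).astype(int);print(u)
i=c["color"][:,:,::-1];x,y=max(u[0]-60,0),max(u[1]-45,0)
i=i[y:y+90,x:x+120].astype(float)
e=(255*np.clip((i-130)/120,0,1)**2).astype(np.uint8)
cv2.imwrite("pics/f8.png",cv2.resize(e,(720,540),interpolation=cv2.INTER_CUBIC))
goto([.45,-.15,.35],r);print(read_time(),read_width())
E
```

```text
[276 118]
30.3333 0.08543261454688664
```

View pics/f8.png

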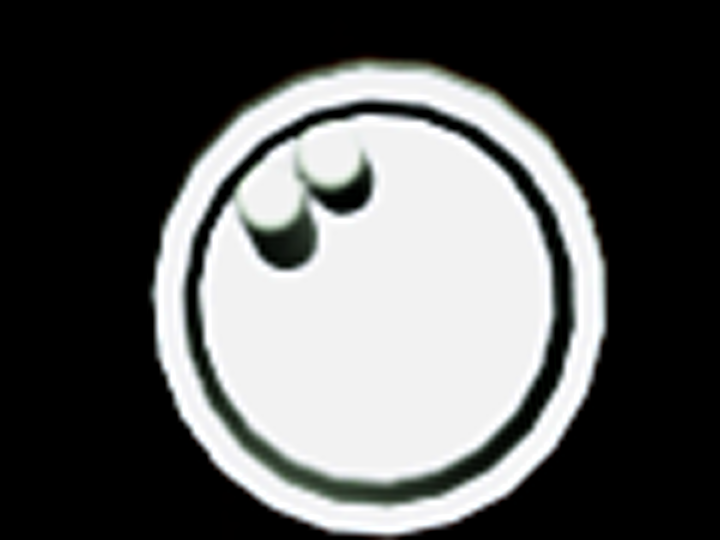

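View pics/full.png

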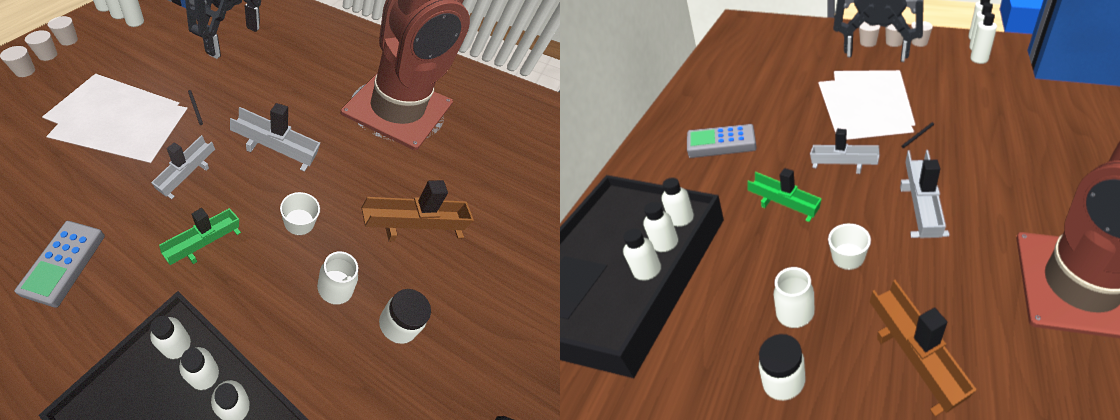

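The two bars can be seen standing in the jar at (270,215) and (332,160). The desk is otherwise unchanged, and the chute stands empty on its feet. Handing in.

```bash
python3 -c "
from bench import *
print(read_joint_vel(),read_time());print(hand_in())"
```

```text
[-1.58956483e-02  1.05723118e-02 -6.66950792e-03  3.34765429e-03
  1.10201840e-03  8.43505178e-05  2.61904735e-04] 30.3333
the job is handed in; nothing more can be done
None
```

The job is done and handed in at 30.3 s of the 54 s allowed; the hand-in reported no verdict. I picked up the small steel chute by its grip and tipped it 48° with its lip in the open jar's mouth. Once it looked empty, I set it back at its old place and opened the gripper only after feeling the desk (about 6 N).

- **Bars:** the last wrist picture shows both stir bars leaning upright against the wall inside the jar. The first look from above could not show them, white on white and partly hidden, so I looked again from further to the side.
- **Chute and desk:** the chute stands empty on its feet, the jar and look-alikes are where they were, and nothing lies loose on the desk.
- **Robot:** the arm is clear with the gripper open. The force readings I took stayed under 7 N.

No check failed. My first picture estimates of the grip and jar heights came out about 5 mm low, so I used the heights you gave.

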